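# Close a board test fixture and hold its contact slide at the index

## Task

Get the board test fixture ready to measure: take the orange bar of the raised clear cover and lower the cover gently, without letting it drop, until it rests on its stops. Only then grip the black handle of the yellow spring-return contact slide, pull it towards the front of the fixture until its white pointer stands level with the red index on the scale, and finish while still holding it there, with the cover down. Leave the red index as it is set and do not disturb the relay, the bottle or the marker pen nearby.

Things in the scene. Friction and masses are not known exactly. Their poses are not given: they have to be found in the camera images.
- fixture: Grey test fixture screwed to the bench, plate 18 mm thick, with a green circuit board. Origin on the bench surface; +x to its back (hinge side), -x to its front (pull direction), +y left, z up. Plate: x -145 to 115, y -178 to 178 mm. Steel block (top 55 mm above the bench) behind the slide at x 57 to 107, y -135 to -85 mm.
- cover (a joint): Cover angle (rad): 0 = level on its stops, grows as its front rises; starts 1.05 to 1.35. Hinge axis along fixture y through x +100, z +60 mm. Blue frame with clear pane, 0.3 kg, 12 mm thick, fixture y -50 to 150 mm, front edge 180 mm from the hinge axis. Friction keeps it up above about 0.9 rad; lower, it may fall shut if let go.
- cover_bar (a point): Centre of the orange bar at the cover's front: round, 13 mm thick, 84 mm long, along fixture y at y +50 mm, on two steel rods at its ends, in the plane of the cover, 225 mm from the hinge axis; gap between bar and frame 38 mm. With the cover shut it is at fixture x -125 mm, 60 mm above the bench, 42 mm above the plate.
- slide: Yellow slide, 60 x 46 mm, top 45 mm above the bench, with a bridge handle. Origin: centre of the black handle bar, round, 14 mm thick, 46 mm long, along fixture y, 85 mm above the bench, thin steel post at each end. Moves along fixture -x by 0 to 85 mm; home at fixture x 0, y -110 mm. A spring pulls it home: 3.3 N at home, 10.5 N at 65 mm.
- pointer (a point): Tip of the white pointer on the right (-y) side of the slide, at the same fixture x as the black handle bar, 47 mm above the bench, a line 3 mm wide. Moves with the slide.
- index_mark (a point): Tip of the red index line (3 mm wide) on the red block clamped right (-y) of the scale, 47 mm above the bench, fixture y -155.5 mm; set 30 to 65 mm in front of the pointer's home. Its axes are the fixture's. Pointer level with it means: the same fixture x.
- relay_mid (a point): Centre of a loose yellow relay, 28 x 50 x 26 mm, on the bench to the right of the fixture. Bystander.
- flux_mid (a point): Centre of a loose small dark brown bottle, 34 mm thick, 72 mm tall, standing to the left of the fixture. Bystander.
- pen_mid (a point): Centre of a loose white marker pen with a black cap, 17 x 129 x 19 mm, lying on the bench in front of the fixture. Bystander.

How it is judged:
On the way, in this order (a step that is already met when the one before it is completed fails the run):
1. the cover has been lowered onto its stops, the slide still home (value of joint cover below 0.05 rad and x of slide in the frame of fixture above -0.01 m), for 0.2 s.
2. the slide is pulled out and held with the pointer level with the red index (x of pointer in the frame of index_mark between -0.004 and 0.004 m and value of joint cover below 0.05 rad and contact force between the fingers and slide above 2 N), for 0.5 s.
At the end, for the whole second after the job is handed in: The cover lies on its stops (opening under 0.05 rad), the white pointer is within 4 mm of the red index along the slide, and the gripper's fingers still hold the slide there (over 2 N of contact) (all of step 2); the arm keeps its last pose, push and grip.
It fails at once if the cover drops or slams onto its stops (faster than 1.5 rad/s in the last 0.2 rad) (value of joint cover below 0.2 rad and velocity of joint cover below -1.5 rad/s).
It fails at once if the slide is pulled out over 15 mm while the cover is not down (value of joint cover above 0.15 rad and x of slide in the frame of fixture below -0.015 m).
It fails at once if the red index is shifted along the scale by over 4 mm (distance of index_mark from where it was at the start of the episode above 0.004 m).
It fails at once if the relay, the bottle or the marker pen is moved by over 20 mm (distance of any of relay_mid, flux_mid, pen_mid from where it was at the start of the episode above 0.02 m).
It also fails if it takes over 54 s, if anything falls off the work surface, if the arm or the gripper's body presses on something with over 40 N, if the wrist force passes 120 N, or if a joint passes its speed limit or range.

## Robot

A 6-joint arm with a two-finger parallel gripper is mounted at the origin on a cart in front of the work surface, level with it; the furniture and walls round the work are solid. World frame = base frame: x ahead of the robot, y to its left, z up, the work surface at z = 0. Lengths are in m, angles in rad, forces in N, time in s.
With the tool pointing down it reaches from about 0.3 to 0.775 m from the base axis. Payload 14.6 kg.
Tool frame: the origin (TCP) lies midway between the tips of the shut fingers; the grasp point (between the pads) lies 19 mm behind it (ctrl.tcp_to_grasp is the z of the grasp point in the tool frame, in m); z points along the fingers, y is the line along which they close (so a half turn about z gives the same grasp; the last joint's range is limited). The gripper opens to 94 mm and grips with 3 to 60 N. Pads are 16 mm wide; open, the fingers measure 119 mm over their backs; the gripper's body (75 mm by 177 mm) begins 78 mm behind the grasp point.
Start: joints at [1.039, 0.3, 1.521, -0, 1.321, -0.067], TCP at [0.247, 0.492, 0.205] pointing down, gripper open.
Joint ranges: [-3.03, 3.03], [-0.79, 2.21], [0.23, 2.52], [-1.04, 4.18], [0, 3.07], [-2.55, 2.55]. Speed limits (rad/s): [2.22, 2.22, 2.57, 3.14, 3.14, 3.14].

## Interface

Orientations are given as [roll, pitch, yaw] about the fixed x, y, z axes, in that order (R = Rz(yaw) Ry(pitch) Rx(roll)).
In Python, from station import monitor, camera, ctrl gives the robot as it stands.
- The arm moves only by the tool apply_moves, never from a script. Its argument "plan" is one flat list of numbers, 4 for each row, row after row: the shift along the tool's x, y, z in mm, then the turn about the tool's z in rad. In form: [dx, dy, dz, spin, dx, dy, dz, spin, ...]. A call has 1 to 20 rows; each row shifts and turns the commanded pose from where the row before left it, along the tool's axes as they then stand; what a row does not reach is not made up. A row lasts 1/10 s, in which the tool goes at most 50 mm and 8.59 degrees, less where a joint would pass 70% of its speed; a pose out of reach is approached as far as the arm can. A call is refused whole if a number of a shift passes 50 or a number of a turn 0.15, either way. A call with a gripper value outside its range is refused whole. "hand" is the gripper command: -1 is shut, 1 is fully open, values between are in proportion, set as the call begins (left out, the last holds). The fingers move at their own pace and stop on an object; "squeeze" is the grip in N (left out, the last holds). Time passes only in rows, so rows that do not move let the fingers close. It gives the time, the measured TCP pose, the force, the opening and the grip force at its end, in the units of the state.
- monitor.get_obs(): the state, without advancing time (a new reading comes with each control period).
- camera(name): name is "side" or "top"; returns a dict with "image" (420x560x3 uint8, red, green, blue), "range_z" (420x560 float32, m along the optical axis (not along the pixel's ray), 0 where there is no reading), "mtx" (3x3 intrinsics, pixels), "rvec" (rotation vector, rad) and "tvec" (3), from world to camera coordinates, as OpenCV has them. Camera axes: x right, y down, z forward; pixel columns grow to the right and rows downward; lengths in m; the calibration is good to about 2 mm. A picture is of the moment at which its call begins.
- ctrl.hand_in(): hands the job in; it is judged then, once.
The state is a dict: "time_s": time; "qpos": joint angles; "joint_vel": joint speeds; "tau": joint torques, N m; "ee_pos": TCP position; "eef_rot": TCP orientation; "force": force on the tool from outside, world axes, zero at the start; "moment": the same for the moment, N m; "grip_width": finger opening in m; "grip_force": force on a finger pad.
Only numpy, scipy, OpenCV 4.12 (cv2) and the standard library are available. Lean on these libraries where they do the work, as an engineer would, in place of code of your own. Each camera call takes 0.05 s, during which the arm holds its last target. There are 200 camera calls.

## Working session

There is one attempt and no reset: what is moved stays moved. The work goes in short steps, Python scripts to look and compute and a tool call to move; the robot and the scene stay as the last step left them, time stands still between calls to the robot, and variables do not carry over. Pictures are saved under pics/ and viewed, at most 10 in all, crops included, and the job is handed in when it is done.

Besides the shell and the picture viewer there is one more tool, called after "Call:" in YAML: its name, and indented under it one key for each argument. apply_moves: Moves the arm, as the interface text tells. Its arguments: {"type":"object","properties":{"plan":{"type":"array","items":{"type":"number"}},"hand":{"type":"number"},"squeeze":{"type":"number"}},"required":["plan"]}

```bash
mkdir -p pics
cat > h.py <<'E'
import numpy as np,cv2
from station import monitor,camera,ctrl
def get(n):
    c=camera(n); R=cv2.Rodrigues(np.array(c['rvec'],float))[0]; t=np.array(c['tvec'],float).reshape(3)
    return c['image'],c['range_z'],np.array(c['mtx']),R,t
def world(c,u,v,z=None):
    im,d,K,R,t=c; zz=d[v,u]
    u=np.asarray(u,float);v=np.asarray(v,float)
    p=np.stack([(u-K[0,2])/K[0,0],(v-K[1,2])/K[1,1],np.ones_like(u)],-1)
    if z is None: return (p*zz[...,None]-t)@R
    o=-t@R; r=p@R; return o+r*((z-o[2])/r[...,2])[...,None]
E
python3 - <<'E'
from h import *
ims=[]
for n in('side','top'):
    c=get(n); np.savez(f'pics/{n}0.npz',*c)
    cv2.imwrite(f'pics/{n}0.png',cv2.resize(c[0][:,:,::-1],(784,588)))
    print(n,c[2].round(1).tolist(),'pos',(-c[4]@c[3]).round(3),'fwd',c[3][2].round(2))
print(monitor.get_obs(),ctrl.tcp_to_grasp)
E
```

```text
side [[383.9, 0.0, 275.7], [0.0, 383.9, 214.7], [0.0, 0.0, 1.0]] pos [ 0.569 -0.714  0.544] fwd [-0.    0.84 -0.54]
top [[391.5, 0.0, 282.2], [0.0, 391.5, 201.9], [0.0, 0.0, 1.0]] pos [0.481 0.031 0.967] fwd [ 0.05 -0.   -1.  ]
{'time_s': 0.1, 'qpos': array([ 1.03940229e+00,  3.00391020e-01,  1.52152860e+00, -1.65621962e-05,
        1.32069216e+00, -6.66263955e-02]), 'joint_vel': array([-0.00051153, -0.00205213,  0.0003132 , -0.00147887,  0.00116368,
        0.00089681]), 'tau': array([ 9.45560205e-04, -5.32639146e+01, -3.53283513e+01,  7.09014013e-02,
        2.35521037e-02, -9.77606578e-05]), 'ee_pos': array([0.24641694, 0.49144377, 0.20495246]), 'eef_rot': array([-3.14057472e+00, -5.18434931e-05,  2.67682909e+00]), 'force': array([ 0.68312001, -0.44062782, -0.61049485]), 'moment': array([-0.0476059 , -0.03129722,  0.01013959]), 'grip_force': 0.0, 'grip_width': 0.09433788855067497} -0.0188
```

View pics/side0.png

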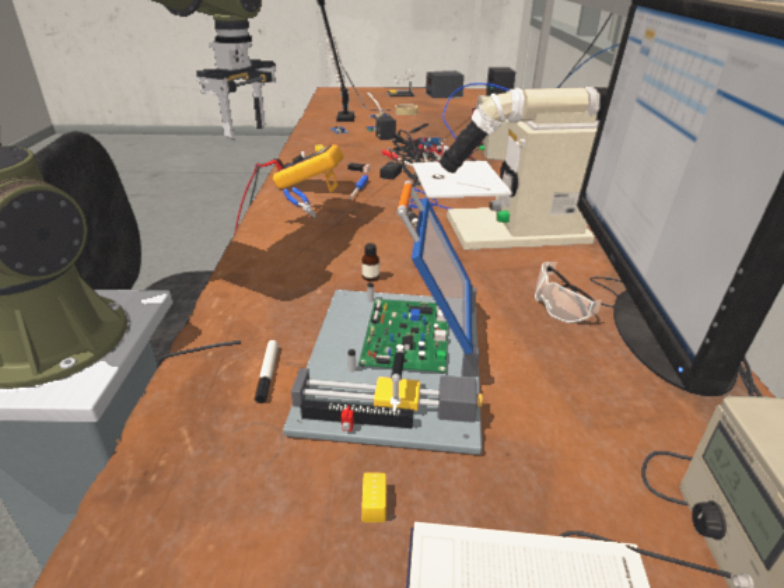

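View pics/top0.png

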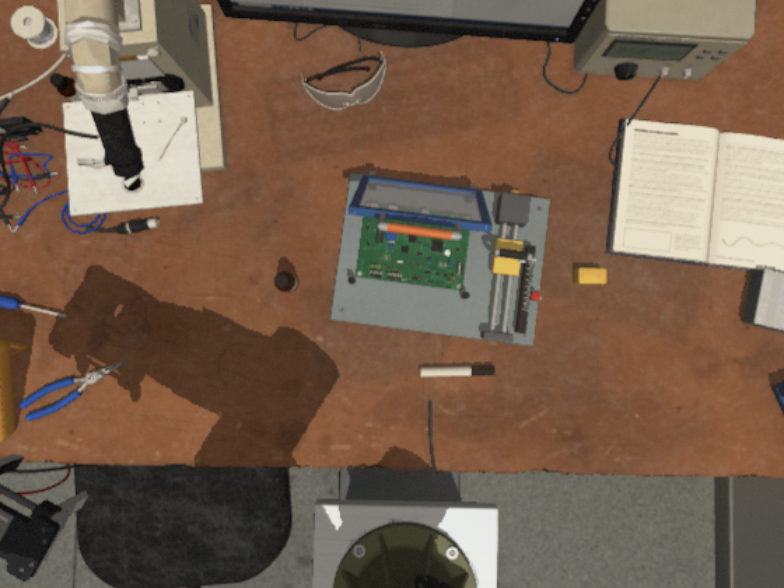

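The pictures show the raised cover with its orange bar (top view about (420,230), shown at 1.4x scale), the slide on the right, the red index at (535,296), the relay at (592,275) and the pen at (457,371). Next I'll measure the fixture, bar, index and handle.

```bash
cat > m.py <<'E'
from h import *
def load(n): 
    z=np.load(f'pics/{n}0.npz'); return [z[f'arr_{i}'] for i in range(5)]
def pts(c,hlo,hhi,smin,vmin,box):
    h=cv2.cvtColor(c[0],cv2.COLOR_RGB2HSV); m=(h[...,0]>=hlo)&(h[...,0]<=hhi)&(h[...,1]>=smin)&(h[...,2]>=vmin)
    b=np.zeros_like(m); b[box[1]:box[3],box[0]:box[2]]=1
    v,u=np.nonzero(m&b&(c[1]>0)); return u,v,world(c,u,v)
E
python3 - <<'E'
from m import *
T,S=load('top'),load('side')
# plate: points at z 18mm, grey
for n,c in(('top',T),('side',S)):
    h=cv2.cvtColor(c[0],cv2.COLOR_RGB2HSV)
    v,u=np.nonzero(c[1]>0); p=world(c,u,v); 
    k=(abs(p[:,2]-.018)<.006)&(h[v,u,1]<70)&(abs(p[:,1])<.3)&(p[:,0]>.3)&(p[:,0]<.75)
    m=np.zeros(c[0].shape[:2],np.uint8); m[v[k],u[k]]=255
    m=cv2.morphologyEx(m,cv2.MORPH_OPEN,np.ones((3,3)))
    cs=max(cv2.findContours(cv2.morphologyEx(m,cv2.MORPH_CLOSE,np.ones((25,25))),0,2)[0],key=cv2.contourArea)[:,0]
    q=world(c,cs[:,0],cs[:,1],.018)[:,:2].astype(np.float32)
    r=cv2.minAreaRect(q*1000); print(n,'plate rect',r)
    bx=cv2.boxPoints(r)/1000; print(bx.round(4).tolist())
for n,c,box in(('top',T,(250,140,345,180)),('side',S,(270,120,310,180))):
    u,v,p=pts(c,3,18,150,120,box); print(n,'bar',len(u),p.mean(0).round(4),p.min(0).round(3),p.max(0).round(3))
    print('  line',cv2.fitLine(p.astype(np.float32),cv2.DIST_HUBER,0,.01,.01).ravel().round(3))
for n,c,box in(('top',T,(365,195,400,220)),('side',S,(235,280,260,315))):
    h=cv2.cvtColor(c[0],cv2.COLOR_RGB2HSV); s=h[...,0]; c2=c[0].copy()
    m=((s<6)|(s>172))&(h[...,1]>140)&(h[...,2]>90); b=np.zeros_like(m); b[box[1]:box[3],box[0]:box[2]]=1
    v,u=np.nonzero(m&b); p=world(c,u,v); print(n,'red',len(u),np.median(p,0).round(4),p.min(0).round(3),p.max(0).round(3))
a=cv2.resize(T[0][150:255,335:405],None,fx=5.6,fy=5.6,interpolation=2)
b=cv2.resize(S[0][240:320,200:350],None,fx=2.6,fy=2.6,interpolation=2)
o=np.zeros((600,800,3),np.uint8); o[:a.shape[0],:a.shape[1]]=a; o[:b.shape[0],400:400+b.shape[1]]=b
cv2.imwrite('pics/z.png',o[...,::-1])
E
```

```text
top plate rect ((541.5791015625, -47.10081481933594), (353.67449951171875, 332.2623291015625), 83.83078002929688)
[[0.35740000009536743, -0.20509999990463257], [0.6876999735832214, -0.24079999327659607], [0.7257999777793884, 0.11089999973773956], [0.3953999876976013, 0.14659999310970306]]
side plate rect ((545.5868530273438, -9.222427368164062), (441.868408203125, 333.81201171875), 83.87120056152344)
[[0.35600000619888306, -0.2110999971628189], [0.6880000233650208, -0.2467000037431717], [0.7350999712944031, 0.19259999692440033], [0.4032000005245209, 0.22830000519752502]]
top bar 282 [ 0.5886 -0.0012  0.2576] [ 0.58  -0.053  0.026] [0.618 0.039 0.266]
  line [ 0.116  0.993 -0.014  0.591  0.02   0.262]
side bar 106 [0.5909 0.0343 0.2461] [ 0.582 -0.042  0.001] [0.605 0.7   0.265]
  line [ 0.006  0.927 -0.374  0.59   0.057  0.238]
top red 33 [ 0.5154 -0.2084  0.0468] [ 0.509 -0.216  0.016] [ 0.52  -0.201  0.052]
side red 96 [ 0.518  -0.2147  0.045 ] [ 0.507 -0.714  0.021] [ 0.569 -0.195  0.544]
```

View pics/z.png

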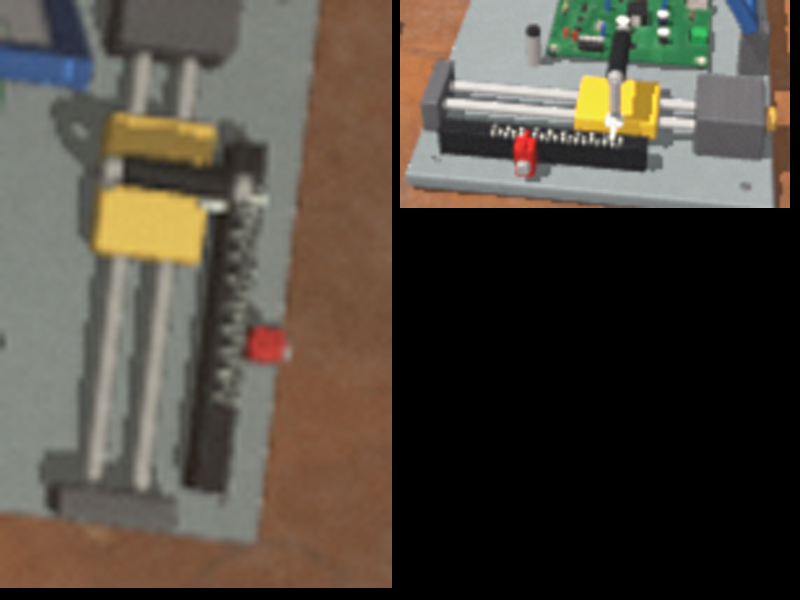

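The crop shows the slide at home with its white pointer at the right of the handle. The red index block is about 25 px (native) in front of it. Next I'll refine the fixture pose from the corners and bar.

```bash
cat > n.py <<'E'
from m import *
T,S=load('top'),load('side')
for (u,v) in((237,228.6),(380,246.3),(392.5,141)): print('corner',world_z:=None or (lambda p:p.round(4))(0 or (lambda c,u,v:( (lambda o,r:o+r*((.018-o[2])/r[2]))(-c[4]@c[3],np.array([(u-c[2][0,2])/c[2][0,0],(v-c[2][1,2])/c[2][1,1],1])@c[3])))(T,u,v)))
E
python3 - <<'E'
from m import *
T,S=load('top'),load('side')
def ray(c,u,v,z):
    o=-c[4]@c[3]; r=np.array([(u-c[2][0,2])/c[2][0,0],(v-c[2][1,2])/c[2][1,1],1])@c[3]; return o+r*((z-o[2])/r[2])
# plate edges: points on plate top and just inside/outside from depth+saturation
h=cv2.cvtColor(T[0],cv2.COLOR_RGB2HSV).astype(int)
g=T[0].astype(int); rb=g[...,0]-g[...,2]
F=[]
for u in range(245,375,5):                      # front edge, scan down
    col=rb[215:262,u]; i=np.nonzero(col>25)[0]; 
    if len(i): F.append(ray(T,u,215+i[0]-.5,.018)[:2])
F=np.array(F,np.float32); L=cv2.fitLine(F,cv2.DIST_HUBER,0,.001,.001).ravel(); print('front',L,'yaw',np.arctan2(-L[0],L[1]))
Rr=[]
for v in list(range(150,195,4))+list(range(222,242,4)):
    row=rb[v,372:410]; i=np.nonzero(row[8:]>25)[0]
    if len(i): Rr.append(ray(T,372+8+i[0]-.5,v,.018)[:2])
Rr=np.array(Rr,np.float32); M=cv2.fitLine(Rr,cv2.DIST_HUBER,0,.001,.001).ravel(); print('right',M,'yaw',np.arctan(M[1]/M[0]))
Lf=[]
for v in range(160,225,4):
    row=rb[v,225:262][::-1]; i=np.nonzero(row>25)[0]
    if len(i): Lf.append(ray(T,261-i[0]+.5,v,.018)[:2])
Lf=np.array(Lf,np.float32); N=cv2.fitLine(Lf,cv2.DIST_HUBER,0,.001,.001).ravel(); print('left',N,'yaw',np.arctan(N[1]/N[0]))
ya=np.median([np.arctan2(-L[0],L[1]),np.arctan(M[1]/M[0]),np.arctan(N[1]/N[0])])
ex=np.array([np.cos(ya),np.sin(ya)]); ey=np.array([-ex[1],ex[0]])
xf=np.median(F@ex); yr=np.median(Rr@ey); yl=np.median(Lf@ey); print('width',yl-yr)
O=ex*(xf+.145)+ey*(yl+yr)/2; print('yaw',ya,'O',O)
fx=lambda p:np.c_[(p[:,:2]-O)@ex,(p[:,:2]-O)@ey,p[:,2]]
for n,c,box in(('top',T,(250,140,345,180)),('side',S,(270,120,310,180))):
    u,v,p=pts(c,3,18,150,120,box);p=p[(p[:,2]>.2)&(p[:,1]<.1)]; q=fx(p); print(n,'bar',np.median(q,0).round(4),q.min(0).round(3),q.max(0).round(3))
for n,c,box in(('top',T,(345,165,380,205)),('side',S,(260,260,310,300))):
    u,v,p=pts(c,20,32,150,120,box); q=fx(p);q=q[(abs(q[:,2]-.045)<.006)]; print(n,'yellow',len(q),np.median(q,0).round(4),np.percentile(q,2,0).round(4),np.percentile(q,98,0).round(4))
for n,c,box in(('top',T,(365,195,400,220)),('side',S,(235,280,260,315))):
    h=cv2.cvtColor(c[0],cv2.COLOR_RGB2HSV); s=h[...,0]
    m=((s<6)|(s>172))&(h[...,1]>140)&(h[...,2]>90); b=np.zeros_like(m); b[box[1]:box[3],box[0]:box[2]]=1
    v,u=np.nonzero(m&b&(c[1]>0)); q=fx(world(c,u,v)); q=q[q[:,2]>.03];print(n,'red',len(q),np.median(q,0).round(4),q.min(0).round(4),q.max(0).round(4))
E
```

```text
front [ 0.1028315   0.99469876  0.45076963 -0.01677685] yaw -0.10301361
right [ 0.99450046 -0.10473243  0.58577514 -0.22954069] yaw -0.10492484
left [ 0.99401855 -0.10921139  0.5754652   0.12781397] yaw -0.10942966
width 0.35426378
yaw -0.10492484 O [ 0.59286106 -0.05210515]
top bar [-0.0102  0.0506  0.2622] [-0.015  0.009  0.255] [-0.004  0.091  0.266]
side bar [-0.0069  0.0469  0.2638] [-0.014  0.01   0.259] [-0.002  0.088  0.265]
top yellow 221 [-0.0105 -0.1101  0.0448] [-0.0292 -0.1304  0.0414] [ 0.0266 -0.0892  0.0484]
side yellow 437 [ 0.0065 -0.1166  0.0461] [-0.0267 -0.1347  0.0399] [ 0.0293 -0.0925  0.0484]
top red 32 [-0.0607 -0.1631  0.0469] [-0.0659 -0.1709  0.0393] [-0.0549 -0.1559  0.0516]
side red 84 [-0.0583 -0.1694  0.0458] [-0.0698 -0.1728  0.0304] [-0.0524 -0.15    0.0515]
```

Fixture yaw is -0.105 with its origin at (0.593,-0.052). The cover is at about 1.06 rad and the index at fixture x of about -60 mm. I'll rise and turn the tool to align with the fixture, after which tool x is fixture +y, tool y is fixture +x and tool z is down.

Call:
apply_moves:
  plan: [0,0,-14,0.1345,0,0,-14,0.1345,0,0,-14,0.1345,0,0,-14,0.1345,0,0,-14,0.1345,0,0,-14,0.1345,0,0,-14,0.1345,0,0,-14,0.1345,0,0,-14,0.1345,0,0,0,0,0,0,0,0]
  hand: 1
  squeeze: 10

```text
time_s: 1.2
ee_pos: [0.2465, 0.4916, 0.3307]
eef_rot: [-3.141, 0.001, 1.47]
force: [-0.2, 0.4, -1.0]
grip_width: 0.0936
grip_force: 0.0
```

Call:
apply_moves:
  plan: [-24,20,0,0,-24,20,0,0,-24,20,0,0,-24,20,0,0,-24,20,0,0,-24,20,0,0,-24,20,0,0,-24,20,0,0,-24,20,0,0,-24,20,0,0,-24,20,0,0,-24,20,0,0,-24,20,0,0,-24,20,0,0,-24,20,0,0,-24,20,0,0,-24,20,0,0,-24,20,0,0,0,0,0,0,0,0,0,0]

```text
time_s: 3.2
ee_pos: [0.5593, 0.0242, 0.3302]
eef_rot: [-3.14, 0.0, 1.468]
force: [-0.6, 0.9, -0.1]
grip_width: 0.0941
grip_force: 0.0
```

```bash
cat > st.py <<'E'
from h import *
O=np.array([.5929,-.0521]);a=-.105;ex=np.array([np.cos(a),np.sin(a)]);ey=np.array([-ex[1],ex[0]])
o=monitor.get_obs();p=o['ee_pos']
print('t',o['time_s'],'fix mm',((p[:2]-O)@ex*1e3).round(1),((p[:2]-O)@ey*1e3).round(1),(p[2]*1e3).round(1),'rot',np.round(o['eef_rot'],3),'F',np.round(o['force'],1),'w',o['grip_width'],o['grip_force'],'q',o['qpos'].round(2))
E
python3 st.py
```

```text
t 3.2 fix mm -41.4 72.4 330.2 rot [-3.14   0.     1.468] F [-0.6  0.9 -0.1] w 0.09409311519032679 0.0 q [-0.02  0.26  1.28  0.    1.6   0.08]
```

Call:
apply_moves:
  plan: [-7,8,0,0,-7,8,0,0,-8,8,0,0,0,8,0,0,0,0,12,0,0,0,12,0,0,0,12,0,0,0,12,0,0,0,12,0,0,0,11,0,0,0,11,0,0,0,11,0,0,0,0,0,0,0,0,0]

```text
time_s: 4.6
ee_pos: [0.5891, -0.0008, 0.2386]
eef_rot: [3.141, -0.0, 1.466]
force: [0.5, 0.3, -0.3]
grip_width: 0.0942
grip_force: 0.0
```

```bash
python3 st.py
python3 - <<'E'
from h import *
c=get('side'); cv2.imwrite('pics/s1.png',cv2.resize(c[0][100:310,200:400],None,fx=2.8,fy=2.8)[...,::-1])
E
```

```text
t 4.6 fix mm -9.1 50.7 238.6 rot [ 3.141 -0.     1.466] F [ 0.5  0.3 -0.3] w 0.09421415836323654 0.0 q [-0.06  0.37  1.36  0.    1.42  0.04]
```

View pics/s1.png

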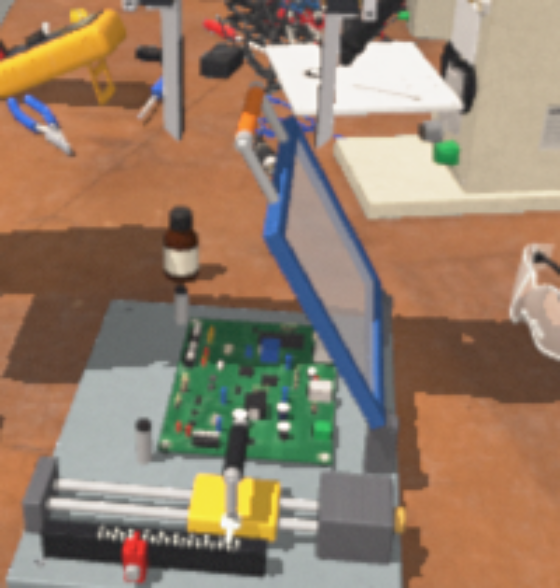

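The bar sits midway between the open fingers, at crop (250,115) with the fingers at x of about 172 and 328. Closing now.

Call:
apply_moves:
  plan: [0,0,0,0,0,0,0,0,0,0,0,0,0,0,0,0,0,0,0,0,0,0,0,0,0,0,0,0,0,0,0,0,0,0,0,0,0,0,0,0,0,0,0,0,0,0,0,0]
  hand: -1
  squeeze: 12

```text
time_s: 5.85
ee_pos: [0.5891, -0.0008, 0.2384]
eef_rot: [3.142, -0.0, 1.466]
force: [-0.3, -0.4, -0.8]
grip_width: 0.0125
grip_force: 12.0
```

```bash
python3 st.py
python3 - <<'E'
import numpy as np
th=np.linspace(1.062,0,55); x=100-225*np.cos(th); z=60+225*np.sin(th)
d=np.c_[np.diff(x),-np.diff(z)]
print(np.round(d,1).tolist())
E
```

```text
t 5.85 fix mm -9.2 50.7 238.4 rot [ 3.142 -0.     1.466] F [-0.3 -0.4 -0.8] w 0.012498369828106011 11.999944746494293 q [-0.06  0.37  1.36  0.    1.42  0.04]
[[-3.8, 2.2], [-3.8, 2.3], [-3.8, 2.3], [-3.7, 2.4], [-3.7, 2.5], [-3.6, 2.6], [-3.6, 2.6], [-3.5, 2.7], [-3.5, 2.8], [-3.4, 2.8], [-3.3, 2.9], [-3.3, 3.0], [-3.2, 3.0], [-3.2, 3.1], [-3.1, 3.2], [-3.0, 3.2], [-3.0, 3.3], [-2.9, 3.3], [-2.8, 3.4], [-2.8, 3.4], [-2.7, 3.5], [-2.6, 3.6], [-2.6, 3.6], [-2.5, 3.7], [-2.4, 3.7], [-2.4, 3.7], [-2.3, 3.8], [-2.2, 3.8], [-2.1, 3.9], [-2.1, 3.9], [-2.0, 4.0], [-1.9, 4.0], [-1.8, 4.0], [-1.7, 4.1], [-1.7, 4.1], [-1.6, 4.1], [-1.5, 4.2], [-1.4, 4.2], [-1.3, 4.2], [-1.2, 4.2], [-1.2, 4.3], [-1.1, 4.3], [-1.0, 4.3], [-0.9, 4.3], [-0.8, 4.3], [-0.7, 4.4], [-0.7, 4.4], [-0.6, 4.4], [-0.5, 4.4], [-0.4, 4.4], [-0.3, 4.4], [-0.2, 4.4], [-0.1, 4.4], [-0.0, 4.4]]
```

Call:
apply_moves:
  plan: [0,-3.8,2.2,0,0,-3.8,2.3,0,0,-3.8,2.3,0,0,-3.7,2.4,0,0,-3.7,2.5,0,0,-3.6,2.6,0,0,-3.6,2.6,0,0,-3.5,2.7,0,0,-3.5,2.8,0,0,-3.4,2.8,0,0,-3.3,2.9,0,0,-3.3,3.0,0,0,-3.2,3.0,0,0,-3.2,3.1,0,0,-3.1,3.2,0,0,-3.0,3.2,0,0,-3.0,3.3,0]

```text
time_s: 7.55
ee_pos: [0.5306, 0.0054, 0.1913]
eef_rot: [3.142, -0.0, 1.466]
force: [0.2, 0.8, 0.7]
grip_width: 0.0127
grip_force: 12.0
```

```bash
python3 st.py
python3 - <<'E'
from h import *
c=get('side'); cv2.imwrite('pics/s2.png',cv2.resize(c[0][100:310,200:400],None,fx=2.8,fy=2.8)[...,::-1])
E
```

```text
t 7.55 fix mm -68.0 50.6 191.3 rot [ 3.142 -0.     1.466] F [0.2 0.8 0.7] w 0.01270954551482718 11.999546438455582 q [-0.06  0.27  1.59  0.    1.28  0.05]
```

View pics/s2.png

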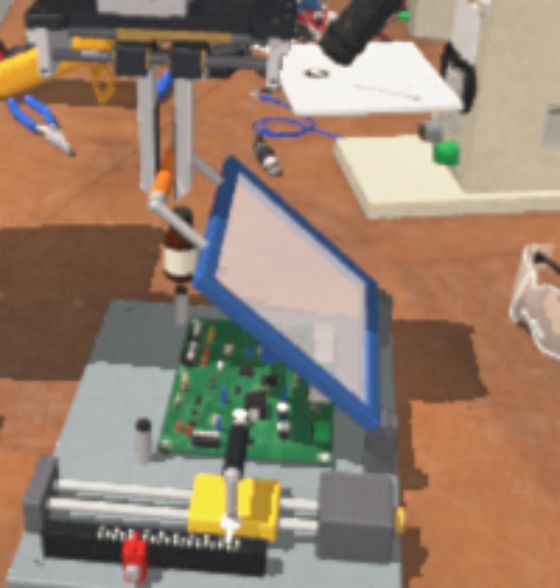

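The cover follows with the bar held between the fingers at crop (165,180), and forces are small. I'll carry on along the arc.

Call:
apply_moves:
  plan: [0,-2.9,3.3,0,0,-2.8,3.4,0,0,-2.8,3.4,0,0,-2.7,3.5,0,0,-2.6,3.6,0,0,-2.6,3.6,0,0,-2.5,3.7,0,0,-2.4,3.7,0,0,-2.4,3.7,0,0,-2.3,3.8,0,0,-2.2,3.8,0,0,-2.1,3.9,0,0,-2.1,3.9,0,0,-2.0,4.0,0,0,-1.9,4.0,0,0,-1.8,4.0,0,0,-1.7,4.1,0,0,-1.7,4.1,0]

```text
time_s: 9.4
ee_pos: [0.4895, 0.0097, 0.1237]
eef_rot: [3.142, -0.0, 1.466]
force: [1.2, 1.4, 0.2]
grip_width: 0.0129
grip_force: 12.0
```

Call:
apply_moves:
  plan: [0,-1.6,4.1,0,0,-1.5,4.2,0,0,-1.4,4.2,0,0,-1.3,4.2,0,0,-1.2,4.2,0,0,-1.2,4.3,0,0,-1.1,4.3,0,0,-1.0,4.3,0,0,-0.9,4.3,0,0,-0.8,4.3,0,0,-0.7,4.4,0,0,-0.7,4.4,0,0,-0.6,4.4,0,0,0,0,0]

```text
time_s: 10.8
ee_pos: [0.4759, 0.0111, 0.068]
eef_rot: [3.141, -0.0, 1.466]
force: [6.1, 1.8, -2.8]
grip_width: 0.0128
grip_force: 12.0
```

```bash
python3 st.py
```

```text
t 10.8 fix mm -122.9 50.6 68.0 rot [ 3.141 -0.     1.466] F [ 6.1  1.8 -2.8] w 0.012761324325993282 11.998035460710526 q [-0.05  0.31  1.86  0.    0.97  0.05]
```

Call:
apply_moves:
  plan: [0,-0.3,3,0,0,-0.2,3,0,0,-0.1,3,0,0,0,3,0,0,0,3,0,0,0,3,0,0,0,3,0,0,0,2,0,0,0,0,0,0,0,0,0]

```text
time_s: 11.8
ee_pos: [0.4749, 0.0112, 0.0456]
eef_rot: [-3.141, 0.0, 1.466]
force: [-0.5, 1.1, 5.5]
grip_width: 0.0127
grip_force: 12.0
```

Call:
apply_moves:
  plan: [0,0,1,0,0,0,1,0,0,0,1,0,0,0,1,0,0,0,0,0,0,0,0,0]

```text
time_s: 12.4
ee_pos: [0.4749, 0.011, 0.0422]
eef_rot: [-3.141, 0.0, 1.466]
force: [-4.9, 0.0, 16.7]
grip_width: 0.0123
grip_force: 12.0
```

```bash
python3 st.py
python3 - <<'E'
from h import *
from m import pts
O=np.array([.5929,-.0521]);a=-.105;ex=np.array([np.cos(a),np.sin(a)]);ey=np.array([-ex[1],ex[0]])
c=get('side'); h=cv2.cvtColor(c[0],cv2.COLOR_RGB2HSV)
m=(h[...,0]>100)&(h[...,0]<120)&(h[...,1]>120)&(c[1]>0)
v,u=np.nonzero(m); p=world(c,u,v); q=np.c_[(p[:,:2]-O)@ex,(p[:,:2]-O)@ey,p[:,2]]
k=(q[:,0]>-.085)&(q[:,0]<.11)&(abs(q[:,1]+.045)<.015)&(q[:,2]>.03); q=q[k]
for lo in(-.08,-.04,0,.04,.08): 
    s=q[(q[:,0]>=lo)&(q[:,0]<lo+.04)]; 
    if len(s): print(lo,len(s),np.percentile(s[:,2],[10,50,95]).round(4))
cv2.imwrite('pics/s3.png',cv2.resize(c[0][140:310,200:380],None,fx=3.2,fy=3.2)[...,::-1])
E
```

```text
t 12.4 fix mm -124.0 50.4 42.2 rot [-3.141  0.     1.466] F [-4.9  0.  16.7] w 0.012324383175146905 12.000094503164291 q [-0.05  0.35  1.88 -0.    0.91  0.05]
-0.08 133 [0.0583 0.0659 0.0685]
-0.04 110 [0.0585 0.0656 0.0682]
0 117 [0.0584 0.0652 0.0683]
0.04 130 [0.0583 0.065  0.0681]
0.08 58 [0.0598 0.0662 0.068 ]
```

View pics/s3.png

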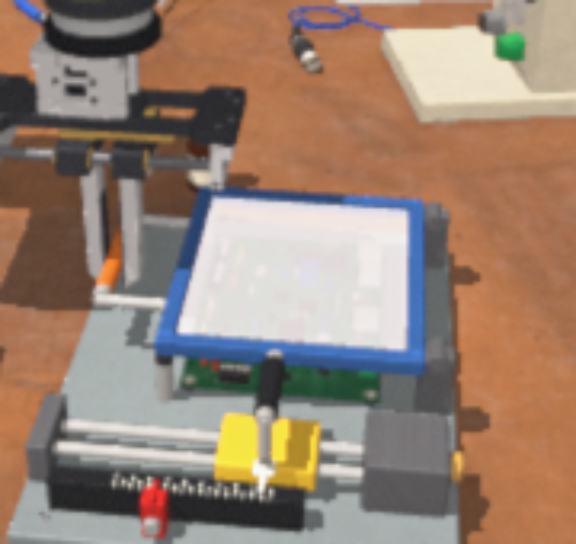

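The cover is level, with its frame top at 65–68 mm along its whole length, and the slide is still home. I'll open only part way so the finger doesn't hit the frame, then lift.

Call:
apply_moves:
  plan: [0,0,-1,0,0,0,0,0,0,0,0,0,0,0,0,0,0,0,0,0,0,0,0,0]
  hand: -0.4

```text
time_s: 13.05
ee_pos: [0.475, 0.0112, 0.0424]
eef_rot: [-3.141, 0.0, 1.466]
force: [-0.3, -0.2, 0.1]
grip_width: 0.0281
grip_force: 0.0
```

Call:
apply_moves:
  plan: [0,0,-4,0,0,0,-8,0,0,0,-12,0,0,0,-15,0,0,0,-15,0,0,0,-15,0,0,0,-15,0,0,0,-15,0,0,0,-12,0,0,0,0,0]

```text
time_s: 14.05
ee_pos: [0.4758, 0.0112, 0.1554]
eef_rot: [3.138, -0.0, 1.466]
force: [0.3, 0.5, -0.2]
grip_width: 0.0285
grip_force: 0.0
```

Call:
apply_moves:
  plan: [-11,8,0,0,-11,9,0,0,-11,9,0,0,-11,9,0,0,-11,9,0,0,-11,9,0,0,-11,9,0,0,-11,9,0,0,-11,9,0,0,-11,9,0,0,-11,9,0,0,-11,9,0,0,-11,9,0,0,-11,8,0,0,-6,0,0,0,0,0,0,0,0,0,0,0]
  hand: 0.2

```text
time_s: 15.75
ee_pos: [0.5815, -0.1607, 0.1534]
eef_rot: [-3.141, -0.0, 1.466]
force: [0.2, -0.1, 0.1]
grip_width: 0.0563
grip_force: 0.0
```

```bash
python3 st.py
```

```text
t 15.75 fix mm 0.0 -109.2 153.4 rot [-3.141 -0.     1.466] F [ 0.2 -0.1  0.1] w 0.05630448821335283 0.0 q [-0.33  0.46  1.42  0.    1.26 -0.23]
```

Call:
apply_moves:
  plan: [0,0,10,0,0,0,10,0,0,0,10,0,0,0,10,0,0,0,10,0,0,0,10,0,0,0,8,0,0,0,7,0,0,0,6,0,0,0,6,0,0,0,0,0,0,0,0,0]

```text
time_s: 16.95
ee_pos: [0.5818, -0.1609, 0.0666]
eef_rot: [3.141, 0.0, 1.466]
force: [-0.0, -0.1, -0.5]
grip_width: 0.0564
grip_force: 0.0
```

```bash
python3 st.py
python3 - <<'E'
from h import *
c=get('side'); cv2.imwrite('pics/s4.png',cv2.resize(c[0][140:310,200:380],None,fx=3.2,fy=3.2)[...,::-1])
E
```

```text
t 16.95 fix mm 0.4 -109.4 66.6 rot [3.141 0.    1.466] F [-0.  -0.1 -0.5] w 0.05641328787206118 0.0 q [-0.33  0.56  1.49  0.    1.09 -0.23]
```

View pics/s4.png

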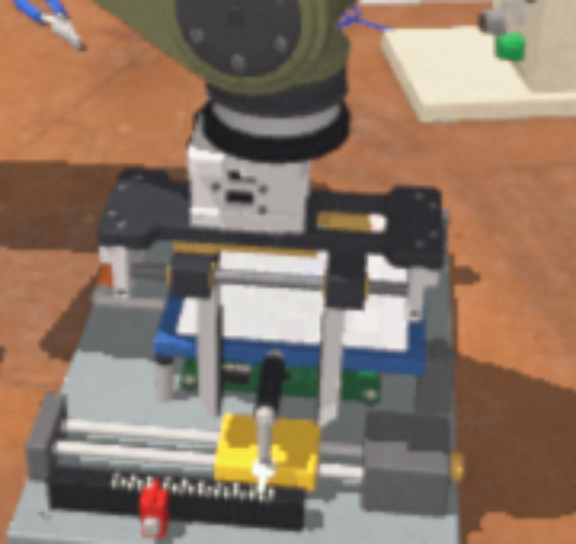

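The handle is between the fingers, at crop (270,380), and the cover is still down. I'll grip and pull about 55 mm, then measure.

Call:
apply_moves:
  plan: [0,0,0,0,0,0,0,0,0,0,0,0,0,0,0,0,0,0,0,0,0,0,0,0,0,0,0,0,0,0,0,0]
  hand: -1
  squeeze: 35

```text
time_s: 17.8
ee_pos: [0.5819, -0.1609, 0.0665]
eef_rot: [3.141, 0.0, 1.466]
force: [3.5, -0.8, -2.1]
grip_width: 0.0131
grip_force: 35.0
```

Call:
apply_moves:
  plan: [0,-3,0,0,0,-4,0,0,0,-4,0,0,0,-4,0,0,0,-4,0,0,0,-4,0,0,0,-4,0,0,0,-4,0,0,0,-4,0,0,0,-4,0,0,0,-4,0,0,0,-4,0,0,0,-4,0,0,0,-4,0,0,0,0,0,0,0,0,0,0]

```text
time_s: 19.4
ee_pos: [0.5272, -0.155, 0.0665]
eef_rot: [3.14, -0.0, 1.466]
force: [8.8, -0.1, -5.5]
grip_width: 0.0128
grip_force: 35.0
```

```bash
python3 st.py
cat > pm.py <<'E'
import sys
from h import *
O=np.array([.5929,-.0521]);a=-.105;ex=np.array([np.cos(a),np.sin(a)]);ey=np.array([-ex[1],ex[0]])
for n in('side','top'):
    c=get(n); im=c[0]
    h=cv2.cvtColor(im,cv2.COLOR_RGB2HSV)
    vv,uu=np.mgrid[:420,:560]; p=world(c,uu,vv); X=(p[...,:2]-O)@ex;Y=(p[...,:2]-O)@ey;Z=p[...,2]
    R=((h[...,0]<6)|(h[...,0]>172))&(h[...,1]>140)&(h[...,2]>90)&(abs(X+.06)<.02)&(Y<-.145)&(Y>-.18)&(Z>.03)
    P=(h[...,1]<40)&(h[...,2]>225)&(X<.02)&(X>-.09)&(Y<-.135)&(Y>-.158)&(abs(Z-.047)<.008)
    Yl=(h[...,0]>20)&(h[...,0]<32)&(h[...,1]>150)&(abs(Z-.045)<.006)&(abs(Y+.11)<.03)&(abs(X+.03)<.08)
    for nm,m in(('red',R),('ptr',P),('yel',Yl)):
        if m.sum(): print(n,nm,m.sum(),'x med/2/98',(np.percentile(X[m],[50,2,98])*1e3).round(1),'y',(np.median(Y[m])*1e3).round(1),'px',uu[m].mean().round(1),vv[m].mean().round(1))
    if n=='side': s=im[270:320,215:315]
    else: t=im[170:240,340:420]
o=np.zeros((600,800,3),np.uint8); o[:300,:600]=cv2.resize(s,(600,300),interpolation=0); o[300:580,:320]=cv2.resize(t,(320,280),interpolation=0)
cv2.imwrite(sys.argv[1],o[...,::-1])
E
python3 pm.py pics/p1.png
```

```text
t 19.4 fix mm -54.6 -109.3 66.5 rot [ 3.14  -0.     1.466] F [ 8.8 -0.1 -5.5] w 0.012828929971086594 34.9982088804245 q [-0.35  0.45  1.66  0.    1.03 -0.25]
side red 86 x med/2/98 [-58.2 -67.2 -52.6] y -168.8 px 247.7 296.6
side ptr 21 x med/2/98 [-54.9 -59.3 -51. ] y -140.8 px 251.6 285.4
side yel 412 x med/2/98 [-46.6 -81.6 -25.4] y -117.1 px 255.8 277.1
top yel 3 x med/2/98 [-82.3 -84.2 -79.8] y -90.0 px 349.7 216.0
```

View pics/p1.png

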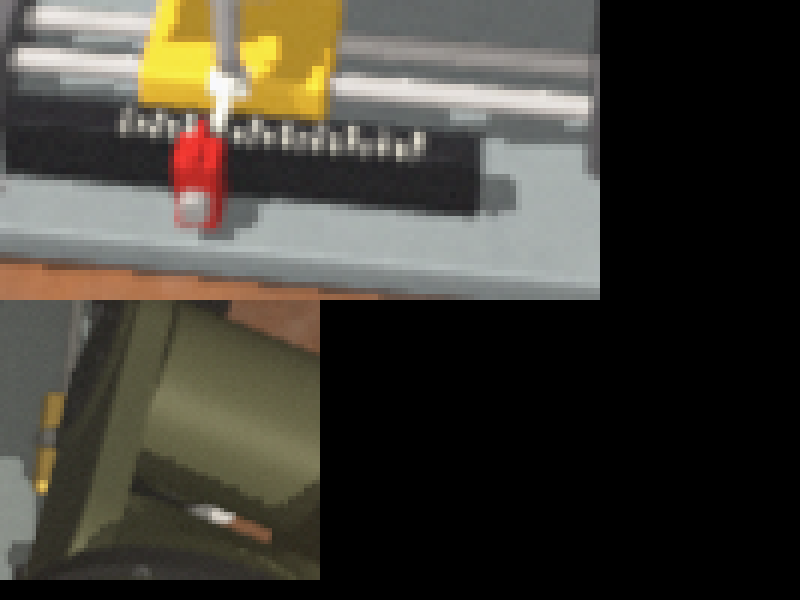

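The side crop shows the pointer's tip at crop (219,130) and the red index tip at crop (203,122), so the slide is still slightly short. I'll cast both onto the z = 47 mm plane.

Run:
```python
from h import *
O=np.array([.5929,-.0521]);a=-.105;ex=np.array([np.cos(a),np.sin(a)]);ey=np.array([-ex[1],ex[0]])
c=get('side')
def f(u,v):
    im,d,K,R,t=c;o=-t@R; r=np.array([(u-K[0,2])/K[0,0],(v-K[1,2])/K[1,1],1])@R; p=o+r*((.047-o[2])/r[2]); q=p[:2]-O
    return (q@ex*1e3).round(1),(q@ey*1e3).round(1)
im=c[0].astype(int)
for v in range(284,300):
    w=im[v,246:257].min(1)-70; w=np.clip(w,0,None); r=np.clip(im[v,240:256,0]-np.maximum(im[v,240:256,1],im[v,240:256,2])-60,0,None)
    # subpixel centroids
    k=np.argmax(w); s=slice(max(k-2,0),k+3); uw=(w[s]*np.arange(246,257)[s]).sum()/max(w[s].sum(),1)
    ur=(r*np.arange(240,256)).sum()/max(r.sum(),1)
    print(v,'white',uw.round(2),w.max(),f(uw,v),'red',ur.round(2),r.max(),f(ur,v) if r.max()>0 else '')
```

```text
284 white 251.82 179 (np.float64(-55.9), np.float64(-137.3)) red 0.0 0 
285 white 251.97 179 (np.float64(-55.2), np.float64(-140.0)) red 0.0 0 
286 white 251.96 171 (np.float64(-54.8), np.float64(-142.6)) red 0.0 0 
287 white 251.68 173 (np.float64(-54.9), np.float64(-145.3)) red 0.0 0 
288 white 251.43 176 (np.float64(-54.9), np.float64(-147.9)) red 0.0 0 
289 white 251.1 181 (np.float64(-55.0), np.float64(-150.6)) red 0.0 0 
290 white 250.93 164 (np.float64(-54.9), np.float64(-153.2)) red 248.21 89 (np.float64(-59.9), np.float64(-153.8))
291 white 250.94 124 (np.float64(-54.5), np.float64(-155.7)) red 248.19 112 (np.float64(-59.4), np.float64(-156.3))
292 white 254.46 120 (np.float64(-47.7), np.float64(-157.5)) red 247.07 116 (np.float64(-61.0), np.float64(-159.1))
293 white 254.92 65 (np.float64(-46.4), np.float64(-159.9)) red 247.68 122 (np.float64(-59.5), np.float64(-161.5))
294 white 256.0 8 (np.float64(-44.1), np.float64(-162.2)) red 247.64 128 (np.float64(-59.1), np.float64(-164.0))
295 white 0.0 0 (np.float64(-498.4), np.float64(-220.6)) red 247.37 126 (np.float64(-59.1), np.float64(-166.6))
296 white 0.0 0 (np.float64(-496.7), np.float64(-222.9)) red 247.26 124 (np.float64(-58.9), np.float64(-169.0))
297 white 0.0 0 (np.float64(-494.9), np.float64(-225.2)) red 247.31 121 (np.float64(-58.4), np.float64(-171.5))
298 white 0.0 0 (np.float64(-493.2), np.float64(-227.4)) red 247.31 98 (np.float64(-57.9), np.float64(-173.9))
299 white 0.0 0 (np.float64(-491.4), np.float64(-229.7)) red 247.23 87 (np.float64(-57.6), np.float64(-176.4))
```

Call:
apply_moves:
  plan: [0,-1.6,0,0,0,-1.6,0,0,0,-1.6,0,0,0,0,0,0,0,0,0,0,0,0,0,0,0,0,0,0,0,0,0,0,0,0,0,0,0,0,0,0,0,0,0,0,0,0,0,0]

```text
time_s: 20.75
ee_pos: [0.5226, -0.1545, 0.0665]
eef_rot: [3.14, -0.0, 1.466]
force: [8.2, 0.6, -6.1]
grip_width: 0.0131
grip_force: 35.0
```

```bash
python3 st.py;  python3 pm.py pics/p2.png
```

```text
t 20.75 fix mm -59.2 -109.2 66.5 rot [ 3.14  -0.     1.466] F [ 8.2  0.6 -6.1] w 0.01309145558734383 34.9982750415802 q [-0.35  0.44  1.67  0.    1.02 -0.25]
side red 83 x med/2/98 [-58.2 -67.4 -52.5] y -168.7 px 247.6 296.6
side ptr 22 x med/2/98 [-59.5 -64.8 -55.3] y -140.7 px 249.2 285.2
side yel 409 x med/2/98 [-51.1 -86.1 -30.1] y -117.4 px 253.5 277.0
top yel 2 x med/2/98 [-85.7 -86.8 -84.6] y -88.7 px 349.0 217.5
```

View pics/p2.png

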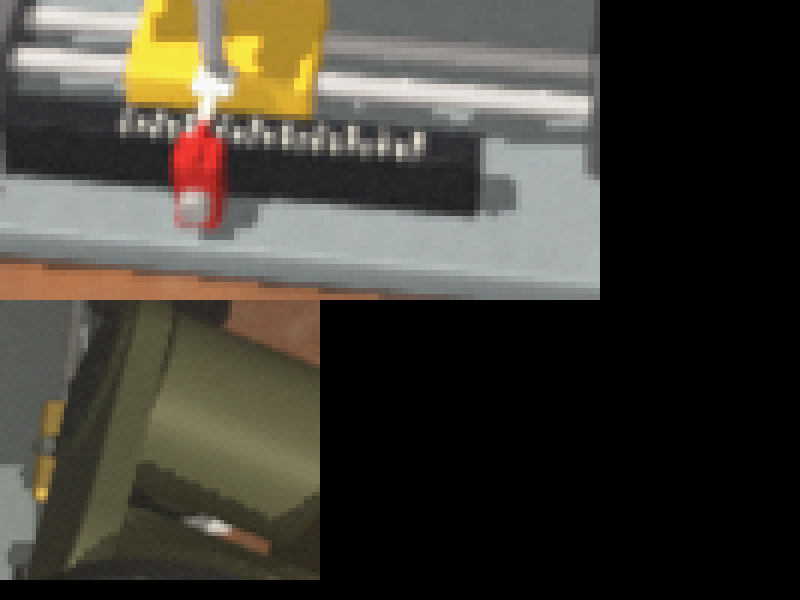

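The white pointer now runs straight into the red index tip at crop (205,120), and the slide is held with a 35 N grip. Handing in.

```bash
python3 -c "
from station import ctrl
print(ctrl.hand_in())"
```

```text
the job is handed in; nothing more can be done
None
```

I lowered the cover gently onto its stops, then pulled the slide out; the pointer looks level with the red index in the last side view. The job is handed in at about 21 s with the slide still gripped, but no verdict came back, and I didn't check the relay, bottle or pen positions afterwards.

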